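# Palette pile back into the vanity organiser

### The arm

A 6-joint arm with a two-finger parallel gripper is mounted at the origin on the work surface. World frame = base frame: x ahead of the robot, y to its left, z up, the work surface at z = 0. Lengths are in m, angles in rad, forces in N, time in s.
With the tool pointing down it reaches from about 0.375 to 0.9 m from the base axis. Payload 3.1 kg.
Tool frame: the origin (TCP) lies between the finger pads; the fingertips stand manip.nose_length ahead of it and the grasp point (between the pads) lies 5 mm behind it (manip.nose_length is the distance from the TCP to the fingertips, in m); z points along the fingers, y is the line along which they close (so a half turn about z gives the same grasp; the last joint's range is limited). The gripper opens to 85 mm and grips with 20 to 120 N. Pads are 22 mm wide; open, the fingers measure 114 mm over their backs; the gripper's body (76 mm by 85 mm) begins 54 mm behind the grasp point. The pads swing forward as they close: fully open they stand 13 mm farther back than shut.
Start: joints at [-0.178, 0.527, 1.433, -0, 1.181, -0.178], TCP at [0.625, 0, 0.245] pointing down, gripper open.
Joint ranges: [-3.08, 3.08], [-0.75, 2.2], [0.22, 2.44], [-1.43, 4.57], [0, 2.65], [-2.85, 2.85]. Speed limits (rad/s): [2.79, 2.79, 3.14, 3.14, 3.14, 3.14].

### API

Orientations are given as a unit quaternion [x, y, z, w].
In Python, from station import monitor, eyes, job, manip gives the robot as it stands.
- The arm moves only by the shell command python3 -m pendant 'ROWS' [FORCE]. ROWS is JSON, a list that holds one entry, the list of rows, each a list of 7 numbers: the shift along the tool's x, y, z as a fraction of full scale, then the turn, a rotation vector about the tool's x, y, z as a fraction of full scale, then the opening, from 0 (shut) to 1 (fully open). A call has 1 to 20 rows; each row shifts and turns the commanded pose from where the row before left it, along the tool's axes as they then stand; what a row does not reach is not made up. Full scale, the value 1, is 800 mm for a shift and 0.12 rad for a turn. A row lasts 1/10 s, in which the tool goes at most 50 mm and 8.59 degrees, less where a joint would pass 70% of its speed; a pose out of reach is approached as far as the arm can. A call with a number of a shift or a turn outside -1 to 1 is refused whole. A call with a gripper value outside its range is refused whole. The fingers move at their own pace and stop on an object; FORCE is the grip in N (left out, the last holds). Time passes only in rows, so rows that do not move let the fingers close. It gives the time, the measured TCP pose, the force, the opening and the grip force at its end, in the units of the state.
- monitor.sense(): the state, without advancing time (a new reading comes with each control period).
- eyes.snapshot(name): name is "scene" or "side" or "wrist"; returns a dict with "pixels" (400x640x3 uint8, red, green, blue), "depth" (400x640 float32, m along the optical axis (not along the pixel's ray), 0 where there is no reading), "intrinsics" (3x3 intrinsics, pixels), "eye" and "attitude" of the camera in the world. Camera axes: x right, y down, z forward; pixel columns grow to the right and rows downward; lengths in m; the calibration is good to about 2 mm. A picture is of the moment at which its call begins.
- job.sign_off(): hands the job in; it is judged then, once.
The state is a dict: "t": time; "q": joint angles; "qd": joint speeds; "tau": joint torques, N m; "tcp_pos": TCP position; "tool_rot": TCP orientation; "force": force on the tool from outside, world axes, zero at the start; "ft_torque": the same for the moment, N m; "finger_gap": opening from 0.0 (shut) to 1.0 (fully open); "gripper_force": force on a finger pad.
Only numpy, scipy, OpenCV 4.12 (cv2) and the standard library are available. Lean on these libraries where they do the work, as an engineer would, in place of code of your own. Each camera call takes 0.05 s, during which the arm holds its last target. There are 200 camera calls.

### The job

Pick up the three slim powder palettes together as one pile and put them away in the snug bay of the white organiser. Tip the pile in: let one end down first along an end wall while the other end is still above the rim, then lay it level and keep hold until it lies flat on the bay's floor, as the powder cracks when dropped. All three must end fully home and flat, stacked in the bay; leave everything else where it stands.

Things in the scene. Friction and masses are not known exactly. Their poses are not given: they have to be found in the camera images.
- organiser: white moulded vanity organiser, fixed, 72.5 mm along its x, 139 mm along its y: an open-topped palette bay and, beyond the bay's end wall at +y, a well of lipsticks; beyond the end wall at -y it is free. Origin: under the centre of the bay (not of the whole), on the dresser top, z up. Walls 4 mm thick, rounded rims 28 mm above the origin
- bay_floor (a point): centre of the bay's floor, 4 mm above the organiser's origin, axes as the organiser. Inside the bay measures 64.5 mm (x) by 91 mm (y), 24 mm deep. End walls (facing y) are whole; each side wall (facing x) has a centred finger cut-out 50 mm wide, open down to the floor, so that fingers holding the pile by its long sides pass; the floor plate ends 36 mm either side in x
- wall_foot_free (a point): foot of the bay's end wall at -y (the free end), middle of the inside edge, at bay floor height
- wall_foot_well (a point): foot of the bay's end wall at +y (the lipstick end), middle of the inside edge, at bay floor height
- lipsticks (a point): top of the middle one of three lipsticks standing in a row along x in the well, fixed, each 18 mm across, 67.5 mm from the bay's centre, tops 73 mm above the dresser: keep the gripper off them
- palette_low: lowest of three alike slim black rectangular powder palettes, closed, rigid, 60 x 86 x 9 mm, about 40 to 75 g each, flat in a 27 mm tall pile on the dresser top, flush within 1 to 2 mm; origin at the centre of its underside; its short side (60 mm) runs along its own x, its long side (86 mm) along its own y, z up
- palette_mid: the middle palette, as the lowest; origin at the centre of its underside; its short side (60 mm) runs along its own x, its long side (86 mm) along its own y, z up
- palette_top: the top palette, as the lowest; origin at the centre of its underside; its short side (60 mm) runs along its own x, its long side (86 mm) along its own y, z up
- low_end_a (a point): middle of the lowest palette's bottom edge at its -y end (43 mm from its origin)
- low_end_b (a point): middle of the lowest palette's bottom edge at its +y end (43 mm from its origin)
- watch: stainless steel watch lying on its side, crown up, bracelet closed, about 70 x 56 mm and 40 mm tall; origin under its middle; a bystander
- perfume: square glass perfume bottle with a wooden cap, 30 x 54 mm and 96 mm tall, standing out to one side; origin under its centre; a bystander
- balm_tin: round aluminium balm tin, 50 mm across, 16 mm tall, out to the other side; origin under its centre; a bystander
- ring_cone: white ceramic ring cone, 68 mm across, 92 mm tall, on the tray; origin under its centre; a bystander
- roll_on: glass roll-on bottle with steel cap, 25 mm across, 83 mm tall, on the tray; origin under its centre; a bystander
- walnut_bowl: walnut bowl, 104 mm across, 42 mm tall, on the tray; origin under its centre; a bystander
- glasses_case: black plastic sunglasses case with clip-on lid, closed, 66 x 164 mm, 49 mm tall, on the tray; origin under its centre; a bystander
- tray: shallow aluminium tray at the far side of the dresser, 200 x 400 mm, rim 14 mm, fixed; origin under its centre
Not all that is in view belongs to the job. Leave any turquoise look-alike of the palette_top alone. Leave any yellow look-alike of the organiser alone.

How it is judged:
By the outcome, as a careful person would: the job done as asked, in the order asked, and still so for the second after the job is handed in, with the robot touching nothing.
It also fails if it takes over 43 s, if anything falls off the work surface, if the arm or the gripper's body presses on something with over 40 N, if the wrist force passes 120 N, or if a joint passes its speed limit or range.

## Working session

There is one attempt and no reset: what is moved stays moved. The work goes in short steps, Python scripts to look and compute and a shell command to move; the robot and the scene stay as the last step left them, time stands still between calls to the robot, and variables do not carry over. Pictures are saved under pics/ and viewed, at most 10 in all, crops included, and the job is handed in when it is done.

```bash
mkdir -p pics; ls
python3 - <<'E'
from station import monitor, eyes, job, manip
import cv2, numpy as np
print(manip.nose_length, monitor.sense())
for n in ["scene","side"]:
    s=eyes.snapshot(n); np.savez(f"{n}0.npz",**s)
    print(n,s["intrinsics"],s["eye"],s["attitude"])
    cv2.imwrite(f"pics/{n}0.png",s["pixels"][:,:,::-1])
s=eyes.snapshot("wrist"); np.savez("wrist0.npz",**s)
E
```

```text
pics
0.014 {'t': 0.0, 'q': array([-1.78474434e-01,  5.28468268e-01,  1.43390419e+00, -2.23586627e-05,
        1.18140499e+00, -1.78470573e-01]), 'qd': array([ 0.00085191,  0.00065398,  0.00134255, -0.00172049, -0.00110899,
       -0.00068132]), 'tau': array([ 2.50220628e-04, -4.42344439e+01, -1.78024775e+01, -2.06930472e-04,
        8.36740597e-03,  2.24214921e-05]), 'tcp_pos': array([6.24310309e-01, 1.63916670e-04, 2.44331701e-01]), 'tool_rot': array([ 7.07104715e-01,  7.07108003e-01, -6.31534075e-04, -8.91403895e-04]), 'force': array([0.29344764, 0.45919588, 0.01999527]), 'ft_torque': array([-0.02667668, -0.02860884, -0.03799266]), 'gripper_force': 0.0, 'finger_gap': 0.9963241036328446}
scene [[482.64397203   0.         321.9051304 ]
 [  0.         482.64397203 200.04716503]
 [  0.           0.           1.        ]] [ 1.18209434 -0.61862455  1.01775281] [ 0.85160294  0.37308281 -0.14303373 -0.33929782]
side [[421.44960437   0.         317.42889144]
 [  0.         421.44960437 190.74594368]
 [  0.           0.           1.        ]] [ 0.17963355 -0.6758982   1.0222288 ] [ 0.90954632 -0.24408448  0.0793697  -0.32687721]
```

View pics/scene0.png

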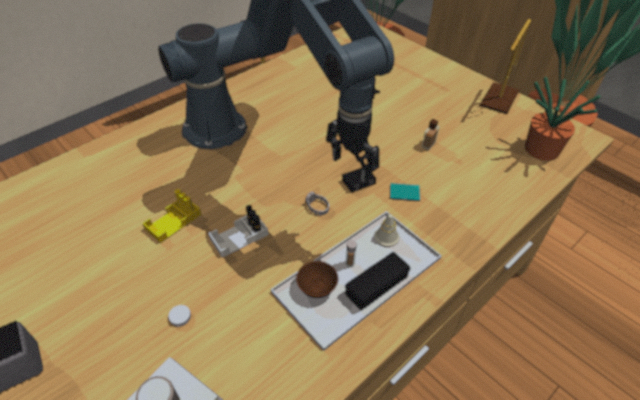

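View pics/side0.png

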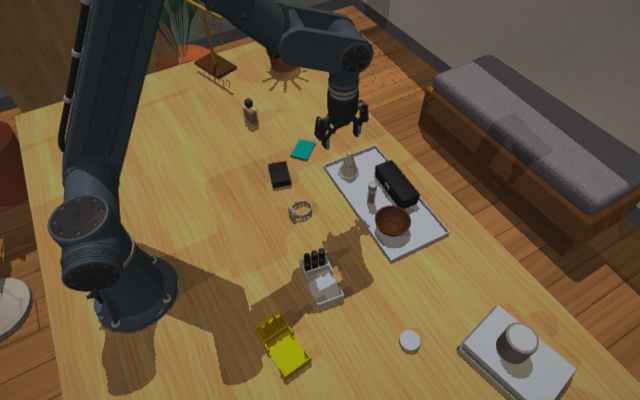

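The scene view shows two pile candidates: the black pile at scene (358,178) / side (280,174), and a turquoise flat at scene (405,192). There are also two organisers: white at scene (238,238) / side (322,280), and yellow at scene (172,217). The black pile and the white organiser fit the description. I'll confirm both in one crop and measure them.

```bash
cat > h.py <<'E'
import numpy as np, cv2
from scipy.spatial.transform import Rotation as R
def cloud(s):
    K=s["intrinsics"];d=s["depth"];v,u=np.mgrid[:d.shape[0],:d.shape[1]]
    c=np.stack([(u-K[0,2])/K[0,0]*d,(v-K[1,2])/K[1,1]*d,d],-1)
    P=c@R.from_quat(s["attitude"]).as_matrix().T+s["eye"]; P[d==0]=np.nan
    return P
def rect(xy):
    r=cv2.minAreaRect((xy*1000).astype(np.float32)); b=cv2.boxPoints(r)
    e=[b[1]-b[0],b[2]-b[1]]; L=[np.linalg.norm(x) for x in e]; i=int(np.argmax(L))
    return np.array(r[0]).round(1), np.round(sorted(L),1), np.degrees(np.arctan2(e[i][1],e[i][0]))%180
E
python3 - <<'E'
from h import *
tiles=[]
for n,bp,bo in [("scene",(338,160,382,195),(200,200,275,262)),("side",(262,155,298,192),(295,240,350,310))]:
    s=dict(np.load(f"{n}0.npz"));P=cloud(s);px=s["pixels"].astype(int)
    table=np.nanmedian(P[(abs(P[...,2])<.01)][:,2]);print(n,"table",table)
    def sub(b): return (slice(b[1],b[3]),slice(b[0],b[2]))
    p=P[sub(bp)];c=px[sub(bp)]
    dark=c.max(-1)<90
    for lo,hi in [(.02,.034),(.004,.034)]:
        m=dark&(p[...,2]>lo)&(p[...,2]<hi); q=p[m]; print("pile",lo,len(q),rect(q[:,:2]),"z",np.percentile(q[:,2],[5,50,95]).round(4))
    o=P[sub(bo)];c=px[sub(bo)]
    sat=c.max(-1)-c.min(-1)
    m=(o[...,2]>.018)&(o[...,2]<.034)&(sat<50); q=o[m];print("org rim",len(q),rect(q[:,:2]),"z",np.percentile(q[:,2],[5,50,95]).round(4))
    m=(o[...,2]>.055)&(o[...,2]<.09); q=o[m];print("lip",len(q),rect(q[:,:2]),q.mean(0).round(4),"top",np.nanmax(q[:,2]).round(4))
    for b in (bp,bo): tiles.append(cv2.resize(s["pixels"][sub(b)],(390,290),interpolation=cv2.INTER_NEAREST))
im=np.vstack([np.hstack(tiles[:2]),np.hstack(tiles[2:])]);cv2.imwrite("pics/crop0.png",im[:,:,::-1])
E
```

```text
scene table -0.0010182641090772382
pile 0.02 305 (array([508.8, 167.3]), array([62.6, 88.2], dtype=float32), np.float32(73.12863)) z [0.0217 0.0253 0.0292]
pile 0.004 433 (array([509.3, 167.2]), array([63.1, 88.3], dtype=float32), np.float32(72.68777)) z [0.0072 0.0241 0.0288]
org rim 320 (array([ 437.8, -219.4]), array([ 77.7, 140.2], dtype=float32), np.float32(81.04784)) z [0.0186 0.0248 0.0304]
lip 141 (array([ 444.9, -172.9]), array([17.5, 59. ], dtype=float32), np.float32(171.08781)) [ 0.4478 -0.1744  0.0682] top 0.0764
side table -0.0001848772470047777
pile 0.02 382 (array([503.6, 169.8]), array([59. , 87.8], dtype=float32), np.float32(73.80229)) z [0.0225 0.0267 0.0299]
pile 0.004 450 (array([518.3, 187.6]), array([ 83.9, 143.1], dtype=float32), np.float32(52.660248)) z [0.0078 0.0261 0.0296]
org rim 322 (array([ 434.2, -217.2]), array([ 73.1, 139.4], dtype=float32), np.float32(81.058014)) z [0.0189 0.0253 0.0305]
lip 157 (array([ 441.2, -169.6]), array([18.9, 56.6], dtype=float32), np.float32(171.12135)) [ 0.4408 -0.172   0.0687] top 0.0773
```

View pics/crop0.png

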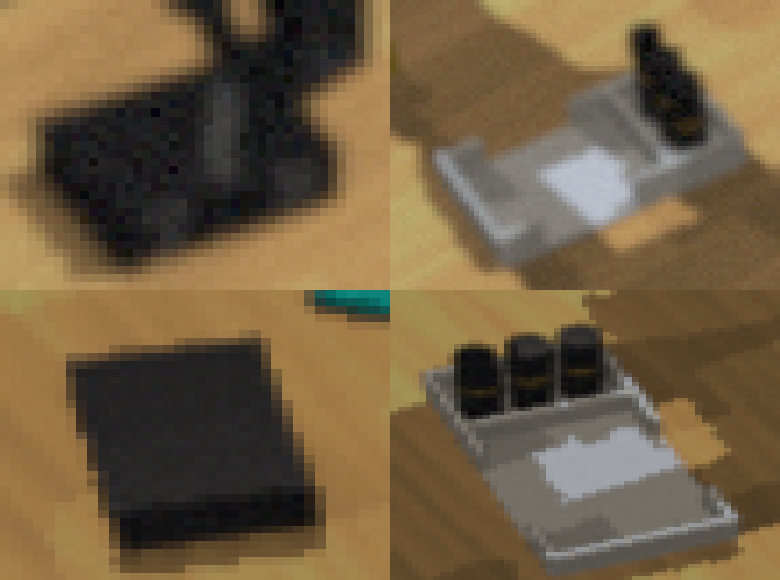

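The crop confirms the targets: the black three-high pile on the left and the white organiser on the right, with its lipsticks at the +y end. Averaging both views puts the pile at about (506,168.5) mm with its long axis at 73.4°. The bay centre is at about (433,-238) mm with +y at 81.05°. I'm moving above the pile.

```bash
python3 -m pendant '[[[0.0263,-0.0185,0.007,0,0,0,1],[0.0263,-0.0185,0.007,0,0,0,1],[0.0263,-0.0185,0.007,0,0,0,1],[0.0263,-0.0185,0.007,0,0,0,1],[0.0263,-0.0185,0.007,0,0,0,1],[0.0263,-0.0185,0.007,0,0,0,1],[0.0263,-0.0185,0.007,0,0,0,1],[0.0263,-0.0185,0.007,0,0,0,1],[0,0,0,0,0,0.604,1],[0,0,0,0,0,0.604,1],[0,0,0,0,0,0.604,1],[0,0,0,0,0,0.604,1],[0,0,0,0,0,0,1],[0,0,0,0,0,0,1]]]' 60
cat >> h.py <<'E'
def toolT(st): return np.array(st["tcp_pos"]), R.from_quat(st["tool_rot"])
def down(yaw): # tool x at world heading yaw(deg), z down
    c,s=np.cos(np.radians(yaw)),np.sin(np.radians(yaw))
    return R.from_matrix(np.array([[c,s,0],[s,-c,0],[0,0,-1]]).T.T)
def delta(st,p,r): # shift (in tool axes now) & turn, as fractions of full scale
    p0,r0=toolT(st); print("shift",np.round(r0.inv().apply(np.array(p)-p0)/.8,4),"turn",np.round((r0.inv()*r).as_rotvec()/.12,3))
E
python3 - <<'E'
from h import *
from station import monitor,eyes
st=monitor.sense();print(st["tcp_pos"],st["q"]);delta(st,[.506,.1685,.2],down(73.4))
s=eyes.snapshot("wrist");np.savez("wrist1.npz",**s);cv2.imwrite("pics/wrist1.png",s["pixels"][:,:,::-1])
print(s["eye"],s["intrinsics"][0,0],R.from_quat(s["attitude"]).as_matrix().round(2))
P=cloud(s);px=s["pixels"].astype(int);m=(px.max(-1)<80)&(P[...,2]>.022)&(P[...,2]<.033)&(np.hypot(P[...,0]-.506,P[...,1]-.1685)<.07)
print(m.sum(),rect(P[m][:,:2]),np.median(P[m][:,2]))
s=eyes.snapshot("scene");P=cloud(s);print(np.nanmedian(P[240:250,300:310,2]))
E
```

```text
t: 1.55
tcp_pos: [0.5065, 0.1683, 0.2004]
tool_rot: [0.801, 0.598, -0.0, -0.0]
force: [-0.2, 0.9, 0.2]
finger_gap: 1.0
gripper_force: 0.0
[0.50647708 0.16833729 0.20037202] [ 1.11386006e-01  4.66496817e-01  1.70801096e+00 -1.62292095e-05
  9.67420850e-01  3.99801778e-01]
shift [ 0.     -0.0006  0.0005] turn [-0.003  0.001  0.011]
[0.52781923 0.24262228 0.32922484] 287.6811602960619 [[ 0.96 -0.27 -0.09]
 [-0.28 -0.91 -0.29]
 [-0.    0.3  -0.95]]
4236 (array([505.6, 173.1]), array([58.8, 85.7], dtype=float32), np.float32(73.551765)) 0.027266019373257733
-0.001274238950820461
```

View pics/wrist1.png

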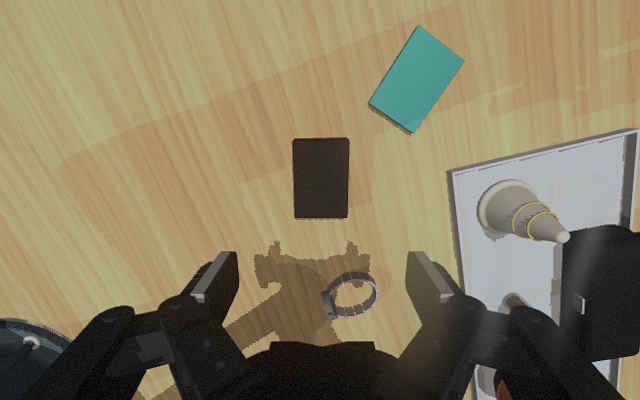

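The wrist view shows the black pile at (320,178), clear of the watch at (350,295) and of the turquoise flat at (417,80). I'm descending, leaving the jaws open.

```bash
python3 -m pendant '[[[0.0027,-0.002,0.03,0,0,0.03,1],[0,0,0.035,0,0,0,1],[0,0,0.035,0,0,0,1],[0,0,0.035,0,0,0,1],[0,0,0.03,0,0,0,1],[0,0,0.025,0,0,0,1],[0,0,0.0175,0,0,0,1],[0,0,0.01,0,0,0,1],[0,0,0.01,0,0,0,1],[0,0,0,0,0,0,1],[0,0,0,0,0,0,1]]]' 60
python3 - <<'E'
from station import eyes
import cv2,numpy as np
a=eyes.snapshot("wrist");np.savez("w2.npz",**a);b=eyes.snapshot("side");c=eyes.snapshot("scene")
im=np.vstack([a["pixels"][100:400,120:520], ])
im2=np.hstack([cv2.resize(b["pixels"][130:205,240:340],(400,300)),cv2.resize(c["pixels"][140:215,310:410],(400,300))])
im=np.vstack([np.hstack([im,np.zeros_like(im)]),im2]);cv2.imwrite("pics/d2.png",im[:,:,::-1])
E
```

```text
t: 2.75
tcp_pos: [0.506, 0.1709, 0.0189]
tool_rot: [0.803, 0.596, 0.0, 0.0]
force: [0.1, 1.1, 0.1]
finger_gap: 0.999
gripper_force: 0.0
```

View pics/d2.png

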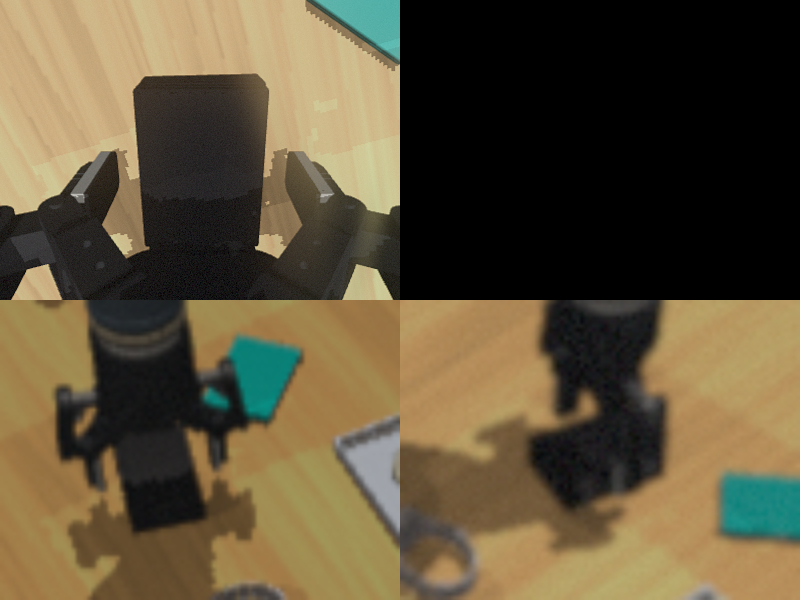

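The jaws straddle the pile: pads at crop (97,175) and (310,175), pile between x=135 and x=268. Next I'll measure the tip height and the pile centring in tool axes.

Run:
```python
from h import *
from station import monitor
st=monitor.sense();p,r=toolT(st)
s=dict(np.load("w2.npz"));P=cloud(s);T=r.inv().apply((P-p).reshape(-1,3)).reshape(P.shape)
for lo,hi in [(-.06,-.036),(.036,.06)]:
    m=(T[...,1]>lo)&(T[...,1]<hi)&(P[...,2]>.008)&(abs(T[...,0])<.05);q=T[m]
    print("finger",m.sum(),"z",np.percentile(q[:,2],[50,97,99.5]).round(4),"y",np.percentile(q[:,1],[1,99]).round(4), "x", np.percentile(q[q[:,2]>-.01][:,0],[1,99]).round(4), np.unique(np.where(m)[1])[[0,-1]])
m=(P[...,2]>.024)&(P[...,2]<.031)&(abs(T[...,1])<.033)&(abs(T[...,0])<.06);q=T[m]
print("pile",m.sum(),q.min(0).round(4),q.max(0).round(4),rect(q[:,:2]))
```

```text
finger 6525 z [-0.0491 -0.0055 -0.0011] y [-0.0599 -0.0365] x [-0.0097  0.0123] [ 66 238]
finger 7694 z [-0.0509 -0.0064 -0.0012] y [0.0364 0.0599] x [-0.0097  0.0123] [405 583]
pile 19490 [-0.0413 -0.0317 -0.0104] [ 0.0449  0.029  -0.0048] (array([ 1.8, -1.4]), array([60.7, 86.3], dtype=float32), np.float32(179.96059))
```

```bash
python3 -m pendant '[[[0,0,0.0055,0,0,0,1],[0,0,0.005,0,0,0,1],[0,0,0,0,0,0,0.77],[0,0,0,0,0,0,0.77],[0,0,0,0,0,0,0.77],[0,0,0,0,0,0,0.77],[0,0,0,0,0,0,0.77]]]' 60
python3 - <<'E'
from h import *
from station import monitor,eyes
st=monitor.sense();p,r=toolT(st);print(st["tcp_pos"],st["force"])
s=eyes.snapshot("wrist");P=cloud(s);T=r.inv().apply((P-p).reshape(-1,3)).reshape(P.shape)
for lo,hi in [(-.06,-.033),(.033,.06)]:
    m=(T[...,1]>lo)&(T[...,1]<hi)&(P[...,2]>.003)&(abs(T[...,0])<.05);q=T[m]
    print("finger",m.sum(),"z",np.percentile(q[:,2],[50,97,99.5]).round(4),"x", np.percentile(q[q[:,2]>-.01][:,0],[1,99]).round(4),"y",np.percentile(abs(q[q[:,2]>-.01][:,1]),[1,99]).round(4))
E
```

```text
t: 3.6
tcp_pos: [0.5057, 0.1709, 0.0102]
tool_rot: [0.803, 0.596, 0.0, 0.0]
force: [0.1, 0.7, -0.7]
finger_gap: 0.768
gripper_force: 0.0
[0.5057251  0.17089963 0.01017824] [ 0.10828326  0.72321138 -0.67698854]
finger 10173 z [-0.0491 -0.0093 -0.0013] x [-0.0093  0.0124] y [0.0335 0.0472]
finger 9868 z [-0.0508 -0.0121 -0.0008] x [0.0074 0.0125] y [0.0332 0.0454]
```

```bash
python3 -m pendant '[[[0,0,0,0,0,0,0.5],[0,0,0,0,0,0,0.5],[0,0,0,0,0,0,0.5],[0,0,0,0,0,0,0.5],[0,0,0,0,0,0,0.5],[0,0,0,0,0,0,0.5]]]' 60
python3 - <<'E'
from h import *
from station import monitor,eyes
st=monitor.sense();p,r=toolT(st);print(st["tcp_pos"],st["force"])
s=eyes.snapshot("wrist");np.savez("w3.npz",**s);P=cloud(s);T=r.inv().apply((P-p).reshape(-1,3)).reshape(P.shape)
for lo,hi in [(-.05,-.0315),(.0315,.05)]:
    m=(T[...,1]>lo)&(T[...,1]<hi)&(P[...,2]>-.003)&(abs(T[...,0])<.014)&(T[...,2]>-.02);q=T[m]
    print(np.histogram(P[m][:,2]*1000,bins=[-3,-1,1,3,5,7,9,12,15,20]))
E
```

```text
t: 4.25
tcp_pos: [0.5059, 0.1709, 0.0105]
tool_rot: [0.803, 0.596, 0.0, 0.0]
force: [-0.8, -0.9, 5.1]
finger_gap: 0.698
gripper_force: 65.8
[0.50585982 0.17089322 0.01050281] [-0.82354349 -0.93619416  5.12898285]
(array([  4, 349,  43,   0,   3,   9,  37,  41,  98]), array([-3, -1,  1,  3,  5,  7,  9, 12, 15, 20]))
(array([  6, 439,  47,   0,   2,   8,  34,  40, 100]), array([-3, -1,  1,  3,  5,  7,  9, 12, 15, 20]))
```

```bash
python3 -m pendant '[[[0,0,0,0,0,0,0.75],[0,0,0,0,0,0,0.75],[0,0,0,0,0,0,0.75],[0,0,0.0025,0,0,0,0.75],[0,0,0,0,0,0,0.75]]]' 60; python3 -m pendant '[[[0,0,0,0,0,0,0.5],[0,0,0,0,0,0,0.5],[0,0,0,0,0,0,0.5],[0,0,0,0,0,0,0.5],[0,0,0,0,0,0,0.5]]]' 60
python3 - <<'E'
from h import *
from station import monitor,eyes
st=monitor.sense();p,r=toolT(st);print(st["tcp_pos"],st["force"])
s=eyes.snapshot("wrist");np.savez("w3.npz",**s);P=cloud(s);T=r.inv().apply((P-p).reshape(-1,3)).reshape(P.shape)
for lo,hi in [(-.05,-.0315),(.0315,.05)]:
    m=(T[...,1]>lo)&(T[...,1]<hi)&(P[...,2]>-.003)&(abs(T[...,0])<.014)&(T[...,2]>-.02);q=T[m]
    print(np.histogram(P[m][:,2]*1000,bins=[-3,-1,1,3,5,7,9,12,15,20])[0])
E
```

```text
t: 4.8
tcp_pos: [0.5057, 0.1709, 0.008]
tool_rot: [0.803, 0.596, -0.0, -0.0]
force: [0.4, 0.7, 1.8]
finger_gap: 0.751
gripper_force: 0.6
t: 5.3
tcp_pos: [0.5065, 0.1709, 0.0093]
tool_rot: [0.803, 0.596, 0.001, 0.001]
force: [-0.5, 0.0, 9.8]
finger_gap: 0.697
gripper_force: 70.3
[0.5065056  0.17085827 0.00927376] [-0.49484164  0.02569749  9.84585676]
[  5 339  44   1   3  18  32  51  93]
[  4 429  55   0   6  16  36  47  91]
```

```bash
python3 -m pendant '[[[0,0,0,0,0,0,0.75],[0,0,0,0,0,0,0.75],[0,0,-0.0025,0,0,0,0.75],[0,0,-0.0025,0,0,0,0.75],[0,0,0,0,0,0,0.75]]]' 60; python3 -m pendant '[[[0,0,0,0,0,0,0.5],[0,0,0,0,0,0,0.5],[0,0,0,0,0,0,0.5],[0,0,0,0,0,0,0.5],[0,0,0,0,0,0,0.5]]]' 60
```

```text
t: 5.85
tcp_pos: [0.5057, 0.1709, 0.0122]
tool_rot: [0.803, 0.596, 0.0, 0.0]
force: [-0.9, -0.6, -0.0]
finger_gap: 0.75
gripper_force: 0.0
t: 6.35
tcp_pos: [0.5059, 0.1709, 0.0125]
tool_rot: [0.803, 0.596, 0.0, 0.0]
force: [0.6, 0.4, 5.3]
finger_gap: 0.689
gripper_force: 66.1
```

```bash
python3 -m pendant '[[[0,0,-0.006,0,0,0,0.5],[0,0,-0.0125,0,0,0,0.5],[0,0,-0.025,0,0,0,0.5],[0,0,-0.03,0,0,0,0.5],[0,0,-0.03,0,0,0,0.5],[0,0,-0.03,0,0,0,0.5],[0,0,-0.03,0,0,0,0.5],[0,0,-0.02,0,0,0,0.5],[0,0,-0.01,0,0,0,0.5],[0,0,0,0,0,0,0.5],[0,0,0,0,0,0,0.5]]]' 60
python3 - <<'E'
from h import *
from station import monitor,eyes
st=monitor.sense();p,r=toolT(st);print(p)
for n in ["wrist","side","scene"]:
    s=eyes.snapshot(n);np.savez(n+"4.npz",**s);P=cloud(s);T=r.inv().apply((P-p).reshape(-1,3)).reshape(P.shape)
    if n=="wrist": w=s["pixels"][60:360,120:520]
    if n=="side": b=s
    K=s["intrinsics"];c=R.from_quat(s["attitude"]).inv().apply(p-s["eye"]);u=c[:2]/c[2]*K[0,0]+K[:2,2];print(n,u)
    if n!="wrist":
        u=u.astype(int);t=cv2.resize(s["pixels"][u[1]-38:u[1]+37,u[0]-50:u[0]+50],(400,300))
        w=np.hstack([w,t]) if n=="side" else np.vstack([w,np.hstack([t,t*0])])
    m=(T[...,2]>-.03)&(T[...,2]<.03)&(abs(T[...,1])<.027)&(abs(T[...,0])<.06)
    q=T[m];print(n,m.sum(),"x",np.percentile(q[:,0],[.5,99.5]).round(4),"z",np.percentile(q[:,2],[1,50,99]).round(4))
    if n=="wrist":
        for k in range(6):
            a=-.018+.0045*k; qq=q[(q[:,2]>a)&(q[:,2]<a+.0045)]; print(round(a,4),len(qq),np.percentile(qq[:,0],[1,50,99]).round(4) if len(qq) else "")
cv2.imwrite("pics/lift.png",w[:,:,::-1])
E
```

```text
t: 7.45
tcp_pos: [0.5051, 0.1708, 0.1664]
tool_rot: [0.803, 0.596, -0.001, -0.0]
force: [0.0, -0.2, -1.8]
finger_gap: 0.692
gripper_force: 65.3
[0.50507325 0.17081473 0.16644079]
wrist [323.20164816 268.80703158]
wrist 19874 x [-0.0319  0.0457] z [-0.0161 -0.0147  0.0083]
-0.018 17928 [-0.0312  0.0115  0.0444]
-0.0135 549 [-0.0269  0.0445  0.0452]
-0.009 459 [0.0443 0.0449 0.0457]
-0.0045 299 [0.0445 0.0453 0.0458]
0.0 286 [0.0448 0.0454 0.0459]
0.0045 221 [0.0446 0.0453 0.046 ]
side [274.88950719 139.26059349]
side 467 x [-0.0448  0.0394] z [-0.017  -0.013   0.0128]
scene [361.59831303 138.45315267]
scene 303 x [-0.046   0.0386] z [-0.0239 -0.0122  0.0118]
```

View pics/lift.png

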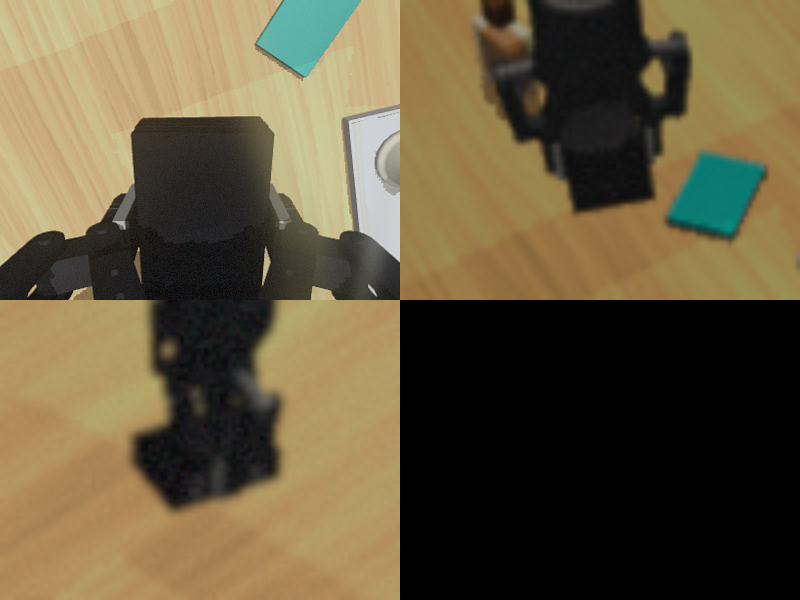

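The lift views show all three palettes held flush. The wrist crop has the pile's end edge at row 117, and the stagger is under 1 mm. Next I'm carrying the pile to a spot short of the organiser so the wrist camera can see the bay.

```bash
python3 -m pendant '[[[-0.015,0.0044,-0.01,0,0,0,0.5],[-0.03,0.0044,-0.01,0,0,0,0.5],[-0.0375,0.0044,-0.01,0,0,0,0.5],[-0.0375,0.0044,-0.01,0,0,0,0.5],[-0.0375,0.0044,0,0,0,0,0.5],[-0.0375,0.0044,0,0,0,0,0.5],[-0.0375,0.0044,0,0,0,0,0.5],[-0.0375,0.0044,0,0,0,0,0.5],[-0.0375,0.0044,0,0,0,0,0.5],[-0.0375,0.0044,0,0,0,0,0.5],[-0.0375,0.0044,0,0,0,0,0.5],[-0.0375,0.0044,0,0,0,0,0.5],[-0.0375,0.0044,0,0,0,0,0.5],[-0.0375,0.0044,0,0,0,0,0.5],[-0.0375,0.0044,0,0,0,0,0.5],[-0.0375,0.0044,0,0,0,0,0.5],[-0.0375,0.0044,0,0,0,0,0.5],[-0.03,0.0003,-0.0025,0,0,-0.37,0.5],[0,0,0,0,0,-0.37,0.5],[0,0,0,0,0,-0.36,0.5]]]' 60;  python3 -m pendant '[[[0,0,0,0,0,0,0.5],[0,0,0,0,0,0,0.5],[0,0,0,0,0,0,0.5]]]' 60
cat > org.py <<'E'
from h import *
from station import monitor,eyes
import sys
st=monitor.sense();p,r=toolT(st);print(p.round(4),st["q"].round(2),"yaw",np.degrees(np.arctan2(*r.as_matrix()[1::-1,0])))
s=eyes.snapshot("wrist");np.savez("worg.npz",**s);cv2.imwrite(f"pics/{sys.argv[1]}.png",s["pixels"][:,:,::-1])
P=cloud(s);px=s["pixels"].astype(int);sat=px.max(-1)-px.min(-1)
near=np.hypot(P[...,0]-.436,P[...,1]+.218)<.085
m=near&(P[...,2]>.022)&(P[...,2]<.033)&(sat<45)&(px.max(-1)>90);q=P[m]
c,L,a=rect(q[:,:2]);print("org",m.sum(),c,L,a,"z",np.percentile(q[:,2],[5,50,95]).round(4))
y=np.array([np.cos(np.radians(a)),np.sin(np.radians(a))]);x=np.array([y[1],-y[0]])
print("bay centre",(c-20*y).round(1))
l=P[near&(P[...,2]>.06)&(P[...,2]<.08)];print("lip",len(l),rect(l[:,:2]) if len(l)>5 else "")
# rim profile in the organiser frame, mm
b=c/1000-.020*y;B=np.stack([(P[...,:2]-b)@x,(P[...,:2]-b)@y],-1)*1000
for nm,k in [("end rims y",1),("side rims x",0)]:
    o=1-k; n2=near&(P[...,2]>.0255)&(P[...,2]<.032)&(sat<45)&(abs(B[...,o])<(20 if k else 48))
    if k==0:n2&=(abs(B[...,1])>28)
    h,e=np.histogram(B[n2][:,k],bins=np.arange(-60,61,1.5));print(nm,[(e[i],h[i]) for i in np.where(h>8)[0]])
E
python3 org.py org1
```

```text
t: 9.6
tcp_pos: [0.4145, -0.3363, 0.2009]
tool_rot: [0.762, 0.648, -0.0, -0.0]
force: [-0.5, -0.7, -1.0]
finger_gap: 0.693
gripper_force: 65.3
t: 9.9
tcp_pos: [0.4154, -0.3347, 0.201]
tool_rot: [0.762, 0.648, -0.0, -0.0]
force: [0.5, 0.2, -1.4]
finger_gap: 0.69
gripper_force: 65.3
[ 0.4154 -0.3347  0.201 ] [-0.89  0.47  1.71 -0.    0.97 -0.73] yaw 80.71500212805061
org 1425 [ 433.6 -224. ] [ 72.5 122.2] 81.06831 z [0.0238 0.0277 0.0291]
bay centre [ 430.5 -243.8]
lip 115 (array([ 440.5, -176.6]), array([ 2.8, 51.3], dtype=float32), np.float32(170.80269))
end rims y [(np.float64(-42.0), np.int64(9)), (np.float64(-40.5), np.int64(43)), (np.float64(-39.0), np.int64(74)), (np.float64(-37.5), np.int64(31)), (np.float64(54.0), np.int64(102)), (np.float64(55.5), np.int64(65)), (np.float64(57.0), np.int64(37))]
side rims x [(np.float64(-36.0), np.int64(43)), (np.float64(-34.5), np.int64(45)), (np.float64(-33.0), np.int64(32)), (np.float64(-13.5), np.int64(10)), (np.float64(31.5), np.int64(31)), (np.float64(33.0), np.int64(48)), (np.float64(34.5), np.int64(43))]
```

View pics/org1.png

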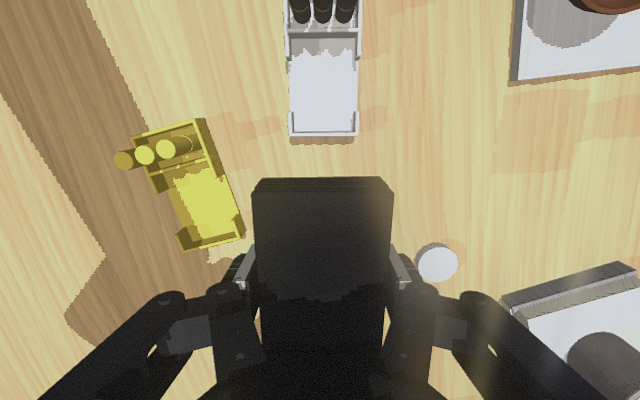

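The view shows the white bay, rims at rows ~30 and ~132, columns 288–358, with the pile's end at row 180. Only the far rim of the lipstick well is out of frame. From the two end rims, the bay centre by wrist is about (431.8,-235.7). Next I need the same camera's reading of the pile in hand, so the bias cancels.

Run:
```python
from h import *
from station import monitor
st=monitor.sense();p,r=toolT(st);s=dict(np.load("worg.npz"));P=cloud(s);T=r.inv().apply((P-p).reshape(-1,3)).reshape(P.shape)*1000
m=(T[...,2]>-18)&(T[...,2]<-12)&(T[...,0]>15)&(T[...,0]<60)&(abs(T[...,1])<45);q=T[m];print("top y",np.percentile(q[:,1],[.3,99.7]),"z",np.median(q[:,2]))
for a,b in [(-14,-8),(-5,2),(4,12)]:
    m=(T[...,2]>a)&(T[...,2]<b)&(T[...,0]>35)&(T[...,0]<60)&(abs(T[...,1])<45);q=T[m];print(a,"end y",np.percentile(q[:,1],[1,99]),"x",np.percentile(q[:,0],[20,50,80]))
m=(T[...,2]>-25)&(T[...,2]<0)&(abs(T[...,0])<20)&(abs(T[...,1])>29)&(abs(T[...,1])<60);q=T[m]
print("fingers y-",np.percentile(q[q[:,1]<0][:,1],[1,99]),"y+",np.percentile(q[q[:,1]>0][:,1],[1,99]))
# organiser in tool axes, from rims
b=np.array([.4318,-.2357,.028]);print("bay in tool",(r.inv().apply(b-p)*1000).round(1))
delta(st,[.4315,-.2377,.2],down(81.07))
```

```text
top y [-30.35965576  28.93132779] z -14.72398479736983
-14 end y [-30.09451964  28.50477342] x [40.31658361 44.553339   44.91509681]
-5 end y [-29.74582567  27.67461283] x [45.07546335 45.35630844 45.56280909]
4 end y [-29.95965706  27.46253896] x [45.15437544 45.3589603  45.7211397 ]
fingers y- [-43.76226746 -29.07800505] y+ [29.1254484  42.29982379]
bay in tool [100.2   0.2 173. ]
shift [0.1228 0.0002 0.0012] turn [-0.001  0.    -0.049]
```

Bay centre minus the pile's offset puts the TCP 98.1 mm further along tool x, with +1.0 mm on y. I'm moving over the bay, descending to z≈0.11 and tipping 22° with the -y end low, so the gripper leans away from the lipsticks.

```bash
python3 -m pendant '[[[0.012,0.0012,0,0,0,-0.049,0.5],[0.0247,0,0,0,0,0,0.5],[0.03,0,0,0,0,0,0.5],[0.03,0,0,0,0,0,0.5],[0.0175,0,0,0,0,0,0.5],[0.0075,0,0,0,0,0,0.5],[0,0,0.0137,0,0,0,0.5],[0,0,0.025,0,0,0,0.5],[0,0,0.03,0,0,0,0.5],[0,0,0.025,0,0,0,0.5],[0,0,0.015,0,0,0,0.5],[0,0,0.005,0,0,0,0.5],[0,0,0,0,0.4,0,0.5],[0,0,0,0,0.8,0,0.5],[0,0,0,0,0.8,0,0.5],[0,0,0,0,0.8,0,0.5],[0,0,0,0,0.4,0,0.5],[0,0,0,0,0,0,0.5],[0,0,0,0,0,0,0.5]]]' 60
cat > chk.py <<'E'
from h import *
from station import monitor
import sys
th,o,h=map(float,sys.argv[1:4]); a=np.radians(th);Y=81.07
d=np.array([np.cos(np.radians(Y)),np.sin(np.radians(Y)),0]);b=np.array([.4322,-.2381,0])+.0008*d
if len(sys.argv)>4: b[:2]+=[float(v)/1000 for v in sys.argv[4:6]]
y=-45.5+o+42.2*np.cos(a)-12.5*np.sin(a);z=4+h+42.2*np.sin(a)+12.5*np.cos(a)
tgt=b+d*y/1000+[0,0,z/1000];rt=down(Y)*R.from_euler('y',th,degrees=True)
st=monitor.sense();print("tcp",st["tcp_pos"].round(4),"target",tgt.round(4),"f",st["force"].round(1),"tilt",np.degrees((down(Y).inv()*toolT(st)[1]).as_rotvec()).round(2));delta(st,tgt,rt)
E
python3 chk.py 22 9.5 35
```

```text
t: 11.85
tcp_pos: [0.4317, -0.2393, 0.1101]
tool_rot: [0.746, 0.638, 0.145, -0.123]
force: [-0.2, 0.0, -0.5]
finger_gap: 0.689
gripper_force: 65.3
tcp [ 0.4317 -0.2393  0.1101] target [ 0.4321 -0.2388  0.0664] f [-0.2  0.  -0.5] tilt [-3.000e-02  2.191e+01  1.000e-02]
shift [-0.0198  0.0003  0.0509] turn [ 0.005  0.014 -0.001]
```

```bash
python3 -m pendant '[[[-0.0058,0.0003,0.0149,0,0,0,0.5],[-0.007,0,0.018,0,0.014,0,0.5],[-0.005,0,0.013,0,0,0,0.5],[-0.002,0,0.005,0,0,0,0.5],[0,0,0,0,0,0,0.5],[0,0,0,0,0,0,0.5]]]' 60
python3 chk.py 22 9.5 35
python3 - <<'E'
from h import *
from station import eyes,monitor
p,_=toolT(monitor.sense());t=[]
for n in ["wrist","side","scene"]:
    s=eyes.snapshot(n);np.savez(n+"6.npz",**s)
    if n=="wrist": w=s["pixels"][0:300,120:520]
    else:
        K=s["intrinsics"];c=R.from_quat(s["attitude"]).inv().apply(p-s["eye"]);u=(c[:2]/c[2]*K[0,0]+K[:2,2]).astype(int)
        t.append(cv2.resize(s["pixels"][u[1]-38:u[1]+37,u[0]-50:u[0]+50],(400,300)))
cv2.imwrite("pics/tilt.png",np.vstack([np.hstack([w,w*0]),np.hstack(t)])[:,:,::-1])
E
```

```text
t: 12.45
tcp_pos: [0.4322, -0.238, 0.0663]
tool_rot: [0.746, 0.638, 0.146, -0.125]
force: [0.9, -0.1, -0.8]
finger_gap: 0.694
gripper_force: 65.3
tcp [ 0.4322 -0.238   0.0663] target [ 0.4321 -0.2388  0.0664] f [ 0.9 -0.1 -0.8] tilt [ 0.   22.09 -0.03]
shift [-0.001   0.     -0.0005] turn [-0.001 -0.014  0.004]
```

View pics/tilt.png

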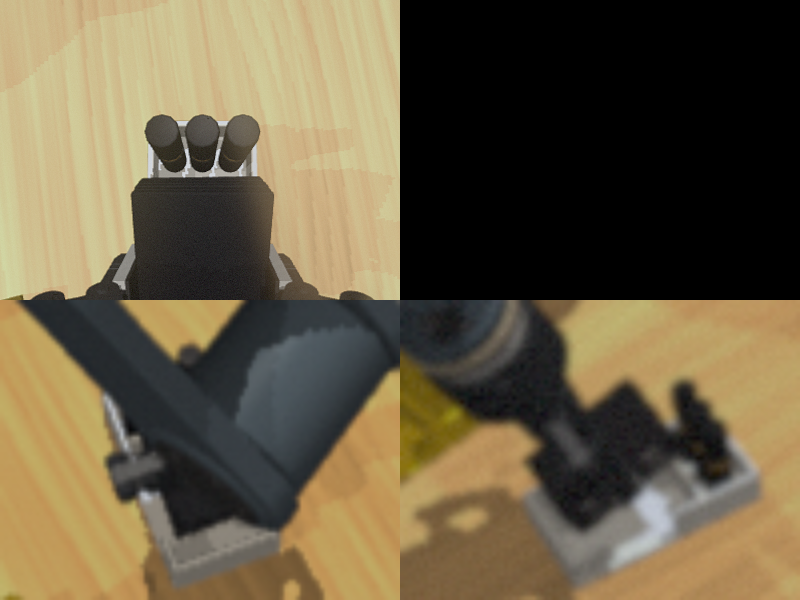

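The pictures show the pile tipped over the bay: low end over the free end inside the walls, high end short of the lipsticks (wrist crop row 180), and laterally centred on column 203. I'm lowering the low end along the free wall.

```bash
python3 -m pendant '[[[-0.0025,0,0.005,0,0,0,0.5],[-0.002,0,0.005,0,0,0,0.5],[-0.002,0,0.005,0,0,0,0.5],[-0.002,0,0.005,0,0,0,0.5],[-0.002,0,0.005,0,0,0,0.5],[0,0,0,0,0,0,0.5]]]' 60
python3 chk.py 22 9.5 15
```

```text
t: 13.2
tcp_pos: [0.4317, -0.2381, 0.0439]
tool_rot: [0.746, 0.638, 0.146, -0.125]
force: [-0.7, -0.7, -1.6]
finger_gap: 0.691
gripper_force: 65.3
tcp [ 0.4317 -0.2381  0.0439] target [ 0.4321 -0.2388  0.0464] f [-0.7 -0.7 -1.6] tilt [ 0.06 22.15  0.  ]
shift [ 0.0004  0.0006 -0.0032] turn [-0.008 -0.021 -0.002]
```

```bash
python3 -m pendant '[[[-0.0015,0.0004,0.00275,0,0,0,0.5],[-0.0013,0,0.00275,0,0,0,0.5],[-0.0013,0,0.00275,0,0,0,0.5],[-0.001,0,0.0022,0,0,0,0.5],[0,0,0,0,0,0,0.5],[0,0,0,0,0,0,0.5]]]' 60
python3 chk.py 22 9.5 3;python3 chk.py 14 6.3 4
```

```text
t: 13.8
tcp_pos: [0.4322, -0.239, 0.0353]
tool_rot: [0.746, 0.638, 0.146, -0.125]
force: [-0.2, -0.8, -1.4]
finger_gap: 0.687
gripper_force: 65.3
tcp [ 0.4322 -0.239   0.0353] target [ 0.4321 -0.2388  0.0344] f [-0.2 -0.8 -1.4] tilt [ 1.00e-02  2.21e+01 -1.00e-02]
shift [-0.0002 -0.0002  0.0011] turn [-0.001 -0.015  0.001]
tcp [ 0.4322 -0.239   0.0353] target [ 0.4321 -0.2386  0.0303] f [-0.2 -0.8 -1.4] tilt [ 1.00e-02  2.21e+01 -1.00e-02]
shift [-0.0018 -0.0002  0.0059] turn [-1.000e-03 -1.178e+00  1.000e-03]
```

```bash
python3 -m pendant '[[[-0.0004,0,0.0015,0,-0.295,0,0.5],[-0.0004,0,0.0015,0,-0.295,0,0.5],[-0.0004,0,0.0015,0,-0.295,0,0.5],[-0.0003,0,0.0014,0,-0.295,0,0.5],[0,0,0,0,0,0,0.5],[0,0,0,0,0,0,0.5]]]' 60
python3 chk.py 14 6.3 4;python3 chk.py 10 4.9 4
```

```text
t: 14.4
tcp_pos: [0.4324, -0.2386, 0.0306]
tool_rot: [0.754, 0.645, 0.093, -0.079]
force: [-0.1, -0.1, -1.4]
finger_gap: 0.688
gripper_force: 65.3
tcp [ 0.4324 -0.2386  0.0306] target [ 0.4321 -0.2386  0.0303] f [-0.1 -0.1 -1.4] tilt [-1.000e-02  1.401e+01 -4.000e-02]
shift [-0.0002 -0.0004  0.0003] turn [ 0.001 -0.002  0.005]
tcp [ 0.4324 -0.2386  0.0306] target [ 0.4321 -0.2385  0.0276] f [-0.1 -0.1 -1.4] tilt [-1.000e-02  1.401e+01 -4.000e-02]
shift [-0.0009 -0.0004  0.0036] turn [ 0.001 -0.583  0.005]
```

```bash
python3 -m pendant '[[[-0.0003,-0.0002,0.0012,0,-0.195,0,0.5],[-0.0003,0,0.0012,0,-0.195,0,0.5],[-0.0002,0,0.0012,0,-0.195,0,0.5],[0,0,0,0,0,0,0.5],[0,0,0,0,0,0,0.5]]]' 60
python3 chk.py 10 4.9 4;python3 chk.py 5 3.6 3
```

```text
t: 14.9
tcp_pos: [0.4322, -0.2384, 0.0275]
tool_rot: [0.757, 0.648, 0.066, -0.056]
force: [-0.2, 0.3, -1.9]
finger_gap: 0.692
gripper_force: 65.3
tcp [ 0.4322 -0.2384  0.0275] target [ 0.4321 -0.2385  0.0276] f [-0.2  0.3 -1.9] tilt [ 0.01  9.96 -0.04]
shift [-0.0001 -0.     -0.0002] turn [-0.002  0.006  0.006]
tcp [ 0.4322 -0.2384  0.0275] target [ 0.4322 -0.2382  0.0231] f [-0.2  0.3 -1.9] tilt [ 0.01  9.96 -0.04]
shift [-0.0008 -0.      0.0054] turn [-0.001 -0.722  0.006]
```

High end is below the rim with no contact. Levelling on.

```bash
python3 -m pendant '[[[-0.0002,0,0.0013,0,-0.18,0,0.5],[-0.0002,0,0.0014,0,-0.18,0,0.5],[-0.0002,0,0.0014,0,-0.18,0,0.5],[-0.0001,0,0.0013,0,-0.18,0,0.5],[0,0,0,0,0,0,0.5],[0,0,0,0,0,0,0.5]]]' 60
python3 chk.py 5 3.6 3;python3 chk.py 0 2.5 2
```

```text
t: 15.5
tcp_pos: [0.4322, -0.2383, 0.0231]
tool_rot: [0.759, 0.65, 0.033, -0.028]
force: [-1.4, -0.9, -1.7]
finger_gap: 0.689
gripper_force: 65.3
tcp [ 0.4322 -0.2383  0.0231] target [ 0.4322 -0.2382  0.0231] f [-1.4 -0.9 -1.7] tilt [ 0.01  5.01 -0.04]
shift [ 0.0001 -0.     -0.    ] turn [-0.001 -0.002  0.006]
tcp [ 0.4322 -0.2383  0.0231] target [ 0.4322 -0.2381  0.0185] f [-1.4 -0.9 -1.7] tilt [ 0.01  5.01 -0.04]
shift [-0.0003 -0.      0.0058] turn [-0.001 -0.729  0.006]
```

```bash
python3 -m pendant '[[[-0.0002,0,0.0014,0,-0.182,0,0.5],[-0.0001,0,0.0014,0,-0.182,0,0.5],[0,0,0.0015,0,-0.182,0,0.5],[0,0,0.0015,0,-0.182,0,0.5],[0,0,0,0,0,0,0.5],[0,0,0,0,0,0,0.5]]]' 60
python3 chk.py 0 2.5 0
```

```text
t: 16.1
tcp_pos: [0.4323, -0.2387, 0.0185]
tool_rot: [0.76, 0.65, 0.0, -0.0]
force: [0.1, 0.2, -1.8]
finger_gap: 0.688
gripper_force: 65.3
tcp [ 0.4323 -0.2387  0.0185] target [ 0.4322 -0.2381  0.0165] f [ 0.1  0.2 -1.8] tilt [-0.01  0.02 -0.01]
shift [ 0.0007 -0.0002  0.0025] turn [ 0.002 -0.004  0.002]
```

```bash
python3 -m pendant '[[[0.0003,0,0.0006,0,0,0,0.5],[0,0,0.0006,0,0,0,0.5],[0,0,0.0006,0,0,0,0.5],[0,0,0,0,0,0,0.5],[0,0,0,0,0,0,0.5]]]' 60;python3 -m pendant '[[[0,0,0.0005,0,0,0,0.5],[0,0,0.0005,0,0,0,0.5],[0,0,0,0,0,0,0.5],[0,0,0,0,0,0,0.5]]]' 60
```

```text
t: 16.6
tcp_pos: [0.4321, -0.2384, 0.017]
tool_rot: [0.76, 0.65, 0.0, -0.0]
force: [0.3, -0.6, -0.9]
finger_gap: 0.694
gripper_force: 65.3
t: 17.0
tcp_pos: [0.4322, -0.2383, 0.0165]
tool_rot: [0.76, 0.65, 0.0, 0.0]
force: [-0.5, 0.2, 3.0]
finger_gap: 0.693
gripper_force: 65.7
```

```bash
python3 -m pendant '[[[0,0,0.0006,0,0,0,0.5],[0,0,0,0,0,0,0.5],[0,0,0,0,0,0,0.5]]]' 60
python3 - <<'E'
from h import *
from station import eyes,monitor
st=monitor.sense();p,r=toolT(st);print(st["force"],st["ft_torque"])
s=eyes.snapshot("wrist");P=cloud(s);T=r.inv().apply((P-p).reshape(-1,3)).reshape(P.shape)
m=(abs(T[...,1])<.025)&(T[...,0]>.005)&(T[...,0]<.042)&(T[...,2]>-.02)&(T[...,2]<0)
A=np.c_[T[m][:,:2],np.ones(m.sum())];c=np.linalg.lstsq(A,P[m][:,2],rcond=None)[0];print("top plane z",c[2],"slopes deg",np.degrees(c[:2]))
E
```

```text
t: 17.3
tcp_pos: [0.4322, -0.2383, 0.0165]
tool_rot: [0.76, 0.65, 0.0, 0.0]
force: [-0.5, 0.1, 7.0]
finger_gap: 0.693
gripper_force: 66.4
[-0.49127714  0.09054653  7.04882031] [ 0.07232471  0.14942127 -0.01475228]
top plane z 0.03127247633673828 slopes deg [ 0.00837835 -0.00623617]
```

The pile lies level: its top is at 31.3 mm against the 31 mm expected, and the floor carries load (7 N). I'm easing the grip, opening a little and withdrawing straight up.

```bash
python3 -m pendant '[[[0,0,0,0,0,0,0.68],[0,0,0,0,0,0,0.69],[0,0,0,0,0,0,0.7],[0,0,0,0,0,0,0.72],[0,0,0,0,0,0,0.75],[0,0,0,0,0,0,0.78],[0,0,0,0,0,0,0.8],[0,0,0,0,0,0,0.8],[0,0,0,0,0,0,0.8]]]' 20
python3 -m pendant '[[[0,0,-0.003,0,0,0,0.8],[0,0,-0.006,0,0,0,0.8],[0,0,-0.01,0,0,0,0.8],[0,0,-0.02,0,0,0,0.8],[0,0,-0.03,0,0,0,0.8],[0,0,-0.04,0,0,0,0.8],[0,0,-0.04,0,0,0,0.8],[0,0,-0.04,0,0,0,0.8],[-0.04,0,-0.02,0,0,0,0.8],[-0.04,0,0,0,0,0,0.8],[-0.02,0,0,0,0,0,0.8],[0,0,0,0,0,0,0.8],[0,0,0,0,0,0,0.8]]]' 20
python3 - <<'E'
from h import *
from station import eyes,monitor
s=eyes.snapshot("wrist");P=cloud(s);px=s["pixels"]
d=np.array([np.cos(np.radians(81.07)),np.sin(np.radians(81.07))]);x=np.array([d[1],-d[0]]);b=np.array([.4318,-.2357])
Y=(P[...,:2]-b)@d*1000;X=(P[...,:2]-b)@x*1000
m=(px.max(-1)<90)&(abs(X)<34)&(abs(Y)<46)&(P[...,2]>.026)&(P[...,2]<.04)
q=P[m];A=np.c_[X[m],Y[m],np.ones(m.sum())];c=np.linalg.lstsq(A,q[:,2]*1000,rcond=None)[0]
print(m.sum(),rect(np.c_[X[m],Y[m]]/1000),"height",c[2],"slope deg",np.degrees(c[:2]/1))
t=[]
for n in ["side","scene"]:
    v=eyes.snapshot(n);K=v["intrinsics"];cc=R.from_quat(v["attitude"]).inv().apply(np.array([.436,-.218,.02])-v["eye"]);u=(cc[:2]/cc[2]*K[0,0]+K[:2,2]).astype(int)
    t.append(cv2.resize(v["pixels"][u[1]-38:u[1]+37,u[0]-50:u[0]+50],(400,300)))
cv2.imwrite("pics/end.png",np.vstack([np.hstack(t),np.hstack([px[0:300,120:520],cv2.resize(v["pixels"],(400,300))])])[:,:,::-1])
E
```

```text
t: 18.25
tcp_pos: [0.4321, -0.2383, 0.0157]
tool_rot: [0.76, 0.65, 0.0, -0.0]
force: [0.8, 0.6, -0.6]
finger_gap: 0.8
gripper_force: 0.0
t: 19.55
tcp_pos: [0.419, -0.3161, 0.1823]
tool_rot: [0.76, 0.65, 0.0, -0.002]
force: [0.4, 0.4, 0.6]
finger_gap: 0.801
gripper_force: 0.0
6282 (array([ 1.3, -0.4]), array([62.5, 85.9], dtype=float32), np.float32(89.80615)) height 31.187709534557523 slope deg [-0.0694919  -0.01374705]
```

View pics/end.png

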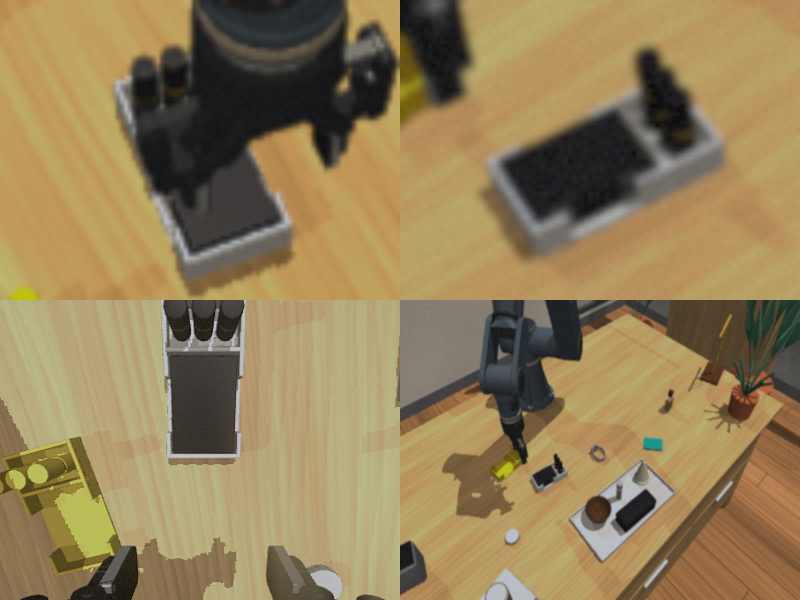

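The pile lies flat and centred in the bay (wrist crop columns 170–238, rows 352–457). Its top is level at 31.2 mm, nothing else has moved, and the gripper is clear.

```bash
python3 -c "
from station import job
print(job.sign_off())"
```

```text
the job is handed in; nothing more can be done
None
```

The three palettes went into the white organiser's bay as one pile, free end first and held down to the floor; they lie flat (top level at 31.2 mm), nothing else looks moved, and the job was handed in at about 20 s.

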